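# Stack the totes over the offcut

### The arm

A 6-joint arm with a two-finger parallel gripper is mounted at the origin on a cart in front of the work surface, level with it; the furniture and walls round the work are solid. World frame = base frame: x ahead of the robot, y to its left, z up, the work surface at z = 0. Lengths are in m, angles in rad, forces in N, time in s.
With the tool pointing down it reaches from about 0.275 to 0.775 m from the base axis. Payload 14.6 kg.
Tool frame: the origin (TCP) lies on the mounting face of the last link; the fingertips stand 173 mm ahead of it and the grasp point (between the pads) lies 155 mm ahead of it; x points along the fingers, y is the direction in which the jaws open and shut, and the axes are right-handed (so a half turn about x gives the same grasp; the last joint's range is limited). The gripper opens to 85 mm and grips with 20 to 120 N. Pads are 22 mm wide; open, the fingers measure 114 mm over their backs; the gripper's body (76 mm by 85 mm) begins 54 mm behind the grasp point. The pads swing forward as they close: fully open they stand 13 mm farther back than shut.
Start: joints at [1.122, 0.263, -0.048, 1.259, 0, 1.415], TCP at [0.152, 0.503, 0.405] pointing down, gripper open.
Joint ranges: [-2.65, 2.65], [-0.89, 1.7], [-1.18, 1.37], [-2.13, 2.11], [-1.35, 1.29], [-3.14, 3.14]. Speed limits (rad/s): [1.89, 1.89, 2.57, 2.79, 3.14, 3.14].

### API

Orientations are given as a unit quaternion [w, x, y, z].
In Python, from workcell import manip gives the robot as it stands.
- The arm moves only by the tool move_arm, never from a script. Its argument "targets" is a list that holds one entry, the list of rows, each a list of 7 numbers: the turn, a rotation vector about the tool's x, y, z in degrees, then the shift along the tool's x, y, z in mm, then the finger opening in mm, from 0 to 85.4. In form: [[[rx, ry, rz, dx, dy, dz, claw], ...]]. A call has 1 to 20 rows; each row shifts and turns the commanded pose from where the row before left it, along the tool's axes as they then stand; what a row does not reach is not made up. A row lasts 1/10 s, in which the tool goes at most 50 mm and 8.59 degrees, less where a joint would pass 70% of its speed; a pose out of reach is approached as far as the arm can. A call is refused whole if a number of a shift passes 50 or a number of a turn 8.59, either way. A call with a gripper value outside its range is refused whole. The fingers move at their own pace and stop on an object; "newtons" is the grip in N (left out, the last holds). Time passes only in rows, so rows that do not move let the fingers close. It gives the time, the measured TCP pose, the force and the opening at its end, in the units of the state.
- manip.observe(): the state, without advancing time (a new reading comes with each control period).
- manip.capture(name): name is "side" or "top"; returns (picture, depth): 480x640x3 uint8, red, green, blue; 480x640 float32, m along the optical axis (not along the pixel's ray), 0 where there is no reading.
- manip.camera_model(name): a dict with "fx", "fy", "cx", "cy" (pixels), "D" ([k1, k2, p1, p2, k3] as OpenCV has them; the pictures are not rectified), "R" (3x3) and "t" (3): a world point X has camera coordinates R X + t. Camera axes: x right, y down, z forward; pixel columns grow to the right and rows downward; lengths in m; the calibration is good to about 2 mm. A picture is of the moment at which its call begins. camera_model takes no time and is no camera call.
- manip.sign_off(): hands the job in, once; it reports no verdict.
Trained networks look in the newest picture that a camera, given by its name, has taken for a name from the list of things; names that differ only in an ending like _2 or _b are one class to them, and where a whole thing is asked for, a point or a joint stands for the part that bears it (a point fixed in the world has none). Each returns a list of dicts, best first, with "score" (0 to 1); they miss things now and then, are a little off and sometimes report something else, mostly with a low value. They report only what shows in the picture. A call takes as long as a camera call.
- manip.find_in(target, camera): "extent" ([left, top, right, bottom] in pixels, round what is visible of it).
- manip.regions_of(target, camera): "mask" (480x640 bool, what is visible of it) and "extent" ([left, top, right, bottom] in pixels, round what is visible of it).
- manip.tip_of(target, camera): "point" ([column, row] in pixels: a listed point, or the origin of a listed thing).
The state is a dict: "t": time; "joint_positions": joint angles; "qvel": joint speeds; "joint_efforts": joint torques, N m; "ee_pos": TCP position; "tool_rot": TCP orientation; "contact_force": force on the tool from outside, world axes, zero at the start; "moment": the same for the moment, N m; "grip_width": finger opening in m.
Only numpy, scipy, OpenCV 4.12 (cv2) and the standard library are available. Lean on these libraries where they do the work, as an engineer would, in place of code of your own. Each camera call takes 0.05 s, during which the arm holds its last target.

### The job

Put the maple offcut away: lay it flat on the floor of the grey tote, then pick up the blue tote, turn it so that its orange end lies over the grey tote's plain end, and stack it on the grey tote, standing level on its seats instead of sinking in. Leave the other things on the bench where they are.

Things in the scene. Friction and masses are not known exactly. Their poses are not given: they have to be found in the camera images.
- grey_tote: open grey stack-nest tote, loose, rim 200 (x) x 140 (y) mm, 64 high, 3 mm walls tapering to 182 x 122 outside at the bottom. Origin: centre of its underside, z up. Orange lip on its +x end, standing out 12 mm beyond the rim; -x end plain. Inner floor 3 mm above the origin, 176 x 116 mm; ribs on the end walls stand 12 mm in, leaving 152 mm of length
- grey_seats (a point): middle of the grey tote at the level of its seats, 58 mm above its underside, 6 mm below the rim; same axes. Seats are the flat rib tops: two near the corners of the orange end, one at the middle of the plain end. A like tote set orange over orange sinks past them (nests); orange over plain, its underside rests on them inside the rim with about 5 mm play each way
- blue_handle (a point): centre of the handle of the blue tote: the same tote in blue (loose, about 0.35 kg) with a fixed straight bar over its middle along y, 18 mm wide (x), 14 high, 139 clear between uprights. This point is 96 mm above the tote's underside (bar top 103). Axes are the tote's: +x to its orange end, z up
- blue_orange_end (a point): middle of the orange lip (14 x 144 x 10 mm) of the blue tote: 105 mm along +x from the tote's middle, 59 mm above its underside; same axes
- offcut_center (a point): centre of the maple offcut, a loose pale wooden block 45 (x) x 130 (y) x 32 mm high lying flat; z up, the centre is 16 mm above its underside
- glue_bottle: yellow glue bottle, 44 x 62 x 208 mm, standing upright; a bystander. Origin at the centre of its underside
- sanding_block: cork sanding block, 59 x 112 x 34 mm; a bystander. Origin at the centre of its underside
- masking_tape: roll of masking tape lying flat, about 100 mm across, 24 high; a bystander. Origin at the centre of its underside
- star_knob: black star knob with stud up, 42 x 40 x 56 mm, standing between the totes; a bystander. Origin at the centre of its underside

How it is judged:
By the outcome, as a careful person would: the job done as asked, in the order asked, and still so for the second after the job is handed in, with the robot touching nothing.
It also fails if it takes over 72 s, if anything falls off the work surface, if the arm or the gripper's body presses on something with over 40 N, if the wrist force passes 120 N, or if a joint passes its speed limit or range.

## Working session

There is one attempt and no reset: what is moved stays moved. The work goes in short steps, Python scripts to look and compute and a tool call to move; the robot and the scene stay as the last step left them, time stands still between calls to the robot, and variables do not carry over. Pictures are saved under pics/ and viewed, and the job is handed in when it is done.

Besides the shell and the picture viewer there is one more tool, called after "Call:" by a JSON object that holds its "op" and its "data". move_arm: Moves the arm, as the interface text tells. Its arguments: {"type":"object","properties":{"targets":{"type":"array"},"newtons":{"type":"number"}},"required":["targets"]}

```bash
mkdir -p pics; ls; python3 - <<'E'
from workcell import manip
import cv2,numpy as np
s=manip.observe();print({k:np.round(v,3).tolist() for k,v in s.items()})
for n in ["top","side"]:
    p,d=manip.capture(n);cv2.imwrite(f"pics/{n}0.png",p[:,:,::-1]);np.save(f"pics/{n}0.npy",d)
    m=manip.camera_model(n);print({k:np.round(v,3).tolist() for k,v in m.items()})
E
```

```text
pics
{'t': 0.0, 'joint_positions': [1.122, 0.264, -0.049, 1.259, 0.0, 1.415], 'qvel': [0.0, 0.001, 0.001, 0.002, 0.0, -0.0], 'joint_efforts': [-0.0, -63.761, 38.456, 0.014, -0.0, -0.0], 'ee_pos': [0.152, 0.502, 0.404], 'tool_rot': [0.699, 0.103, 0.7, -0.104], 'contact_force': [-0.863, -0.659, -0.655], 'moment': [0.002, 0.014, -0.033], 'grip_width': 0.085}
{'fx': 479.632, 'fy': 479.632, 'cx': 317.198, 'cy': 243.214, 'D': [0.042, 0.0, 0.0, 0.0, 0.0], 'R': [[0.019, -1.0, -0.0], [-0.995, -0.018, -0.096], [0.096, 0.002, -0.995]], 't': [-0.002, 0.548, 1.209]}
{'fx': 604.258, 'fy': 604.258, 'cx': 320.766, 'cy': 239.653, 'D': [0.006, 0.0, 0.0, 0.0, 0.0], 'R': [[0.884, 0.466, -0.022], [0.255, -0.521, -0.815], [-0.391, 0.715, -0.58]], 't': [-0.489, -0.072, 1.451]}
```

View pics/top0.png

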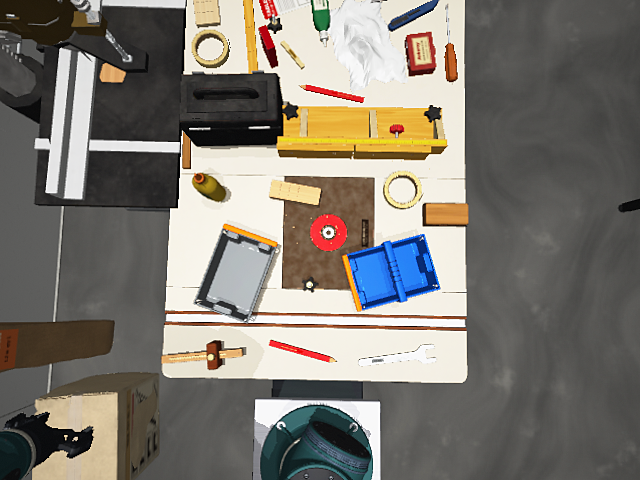

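View pics/side0.png

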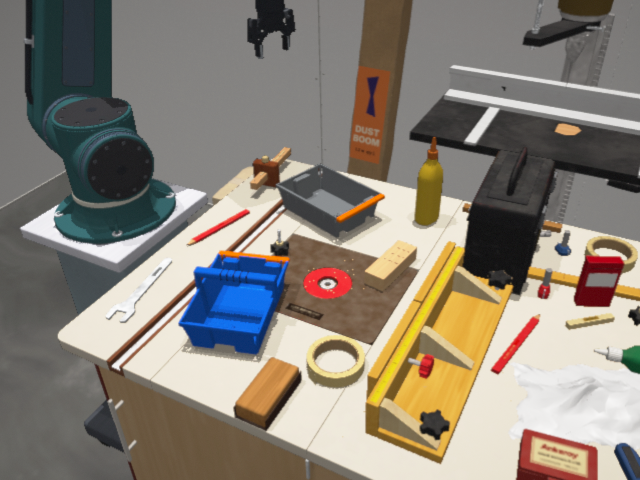

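The top view shows the grey tote at (237,273) with its orange end up at (250,236). The blue tote is at (392,272), orange end left at (349,284), bar at (393,271). The offcut is at (296,191), star knob at (309,285), bottle at (208,187), tape at (403,190) and cork block at (445,214). Next I'll measure them.

```bash
cat > h.py <<'E'
import numpy as np,cv2
from workcell import manip
def cloud(name,d):
    m=manip.camera_model(name);K=np.array([[m['fx'],0,m['cx']],[0,m['fy'],m['cy']],[0,0,1.]])
    v,u=np.mgrid[0:480,0:640]
    uv=np.stack([u.ravel(),v.ravel()],1).astype(np.float64)
    n=cv2.undistortPoints(uv[:,None],K,np.array(m['D'],float))[:,0]
    z=d.ravel().astype(float)
    X=np.c_[n*z[:,None],z]
    W=(X-np.array(m['t']))@np.array(m['R'])
    W[z==0]=np.nan
    return W.reshape(480,640,3)
def proj(name,X):
    m=manip.camera_model(name);K=np.array([[m['fx'],0,m['cx']],[0,m['fy'],m['cy']],[0,0,1.]])
    return cv2.projectPoints(np.atleast_2d(np.array(X,float)),cv2.Rodrigues(np.array(m['R']))[0],np.array(m['t'],float),K,np.array(m['D'],float))[0][:,0]
def ray(name,uv,z):
    m=manip.camera_model(name);K=np.array([[m['fx'],0,m['cx']],[0,m['fy'],m['cy']],[0,0,1.]])
    n=cv2.undistortPoints(np.array(uv,float).reshape(-1,1,2),K,np.array(m['D'],float))[:,0]
    R=np.array(m['R']);t=np.array(m['t']);c=-R.T@t
    dd=np.c_[n,np.ones(len(n))]@R
    return c+dd*((z-c[2])/dd[:,2])[:,None]
E
python3 - <<'E'
from h import *
for n in ["top","side"]:
    W=cloud(n,np.load(f"pics/{n}0.npy"))
    for t in ["grey_tote","blue_handle","offcut_center","glue_bottle","sanding_block","masking_tape","star_knob"]:
        r=manip.regions_of(t,n)
        for q in r[:2]:
            P=W[q['mask']];P=P[~np.isnan(P).any(1)]
            zs=np.percentile(P[:,2],[2,50,98])
            T=P[P[:,2]>zs[2]-0.008]
            print(n,t,round(q['score'],2),np.round(q['extent']),len(P),'z',zs.round(3),'lo',P[:,:2].min(0).round(3),'hi',P[:,:2].max(0).round(3), 'topmean',T.mean(0).round(4), cv2.minAreaRect((T[:,:2]*1000).astype(np.float32)))
    for t in ["grey_tote","grey_seats","blue_handle","blue_orange_end","offcut_center"]:
        print(n,t,[(round(q['score'],2),np.round(q['point'],1)) for q in manip.tip_of(t,n)[:2]])
    bench=W[(abs(W[...,2])<.02)&(W[...,0]>.2)&(W[...,0]<.7)&(abs(W[...,1])<.3)]
    print('bench',np.median(bench,0))
E
```

```text
top grey_tote 0.83 [191. 222. 278. 322.] 4983 z [-0.002  0.006  0.066] lo [0.347 0.108] hi [0.598 0.32 ] topmean [0.4911 0.2055 0.0632] ((468.0018615722656, 209.90011596679688), (146.21029663085938, 213.49740600585938), 71.25811004638672)
top blue_handle 0.66 [341. 231. 439. 307.] 5057 z [-0.002  0.007  0.105] lo [ 0.381 -0.308] hi [ 0.575 -0.055] topmean [ 0.4766 -0.1803  0.1027] ((477.1067199707031, -180.64476013183594), (149.39068603515625, 18.485183715820312), 16.084077835083008)
top offcut_center 0.7 [272. 180. 322. 202.] 991 z [-0.001  0.032  0.037] lo [0.647 0.003] hi [0.717 0.139] topmean [0.6789 0.0687 0.0326] ((678.954833984375, 68.27521514892578), (129.8574981689453, 45.996360778808594), 80.57415771484375)
top glue_bottle 0.56 [193. 172. 228. 200.] 637 z [0.023 0.131 0.199] lo [0.653 0.25 ] hi [0.735 0.341] topmean [0.6799 0.2807 0.1999] ((679.8980712890625, 280.705322265625), (6.425215244293213, 9.151928901672363), 64.59261322021484)
top sanding_block 0.91 [418. 201. 467. 230.] 1092 z [-0.002  0.034  0.039] lo [ 0.599 -0.639] hi [ 0.781 -0.267] topmean [ 0.629  -0.3221  0
[... 2485 characters left out ...]
pmean [0.4435 0.0213 0.0532] ((464.2438049316406, -14.693973541259766), (6.692807674407959, 101.28300476074219), 30.03667640686035)
side star_knob 0.4 [414. 139. 441. 225.] 1664 z [0.004 0.09  0.189] lo [0.636 0.247] hi [0.704 0.315] topmean [0.6786 0.2786 0.1918] ((677.7523803710938, 279.32000732421875), (10.104375839233398, 14.551701545715332), 25.44634437561035)
side grey_tote [(0.9, array([325.5, 213.2]))]
side grey_seats [(0.65, array([327.3, 188.7]))]
side blue_handle [(0.72, array([233.5, 272.4]))]
side blue_orange_end [(0.8, array([254.4, 255.8]))]
side offcut_center [(0.71, array([255.1, 261.5])), (0.61, array([387.5, 264.2]))]
bench [ 4.85120339e-01 -7.59998984e-02  4.79933864e-04]
```

```bash
cat >> h.py <<'E'
from scipy.spatial.transform import Rotation as Ro
def goto(x,y,gz,yaw,s=None):
    """grasp point target (m), jaw yaw deg: report yaw turn about tool x, then shifts in tool axes after turning"""
    s=s or manip.observe()
    w,a,b,c=s['tool_rot'];R=Ro.from_quat([a,b,c,w]).as_matrix()
    cy=np.degrees(np.arctan2(R[1,1],R[0,1]))
    d=(yaw-cy+180)%360-180
    Rd=np.array([[0,np.cos(np.radians(yaw)),np.sin(np.radians(yaw))],[0,np.sin(np.radians(yaw)),-np.cos(np.radians(yaw))],[-1,0,0]])
    D=np.array([x,y,gz+.155])-s['ee_pos']
    err=Ro.from_matrix(R.T@Rd).as_rotvec(degrees=True)
    print('t',round(s['t'],2),'pos',np.round(s['ee_pos'],4),'jaw yaw %.2f'%cy,'toolx',R[:,0].round(3),'rotvec',err.round(2),'| before turn shift mm',(R.T@D*1000).round(1),'| after',(Rd.T@D*1000).round(1),'q',np.round(s['joint_positions'],2),'F',np.round(s['contact_force'],1),'w',round(s['grip_width'],4))
E
python3 - <<'E'
from h import *
goto(.679,.0685,.10,-9.4)
goto(.679,.0685,.10,170.6)
# overlay model check
import cv2
def tr(c,yaw,P):
    a=np.radians(yaw);return np.array([[c[0]+np.cos(a)*p[0]-np.sin(a)*p[1],c[1]+np.sin(a)*p[0]+np.cos(a)*p[1],p[2]] for p in P])
def box(x0,x1,y0,y1,z):return [(x0,y0,z),(x1,y0,z),(x1,y1,z),(x0,y1,z)]
for n in ["top","side"]:
    im=cv2.imread(f"pics/{n}0.png");S=3 if n=="top" else 3
    im=cv2.resize(im,None,fx=S,fy=S,interpolation=cv2.INTER_CUBIC)
    def dr(P,col):
        p=((proj(n,P)+.5)*S).astype(np.int32);cv2.polylines(im,[p[:,None]],True,col,1)
    for c,yaw,col in [((.4615,.2115),-18.9,(0,255,0)),((.477,-.1803),106.2,(0,255,255))]:
        for b in [box(-.1,.1,-.07,.07,.064),box(-.091,.091,-.061,.061,0),box(.1,.112,-.072,.072,.064)]: dr(tr(c,yaw,b),col)
    dr(tr((.477,-.1803),106.2,box(-.009,.009,-.0695,.0695,.103)),(0,0,255))
    dr(tr((.679,.0685),-9.4,box(-.0225,.0225,-.065,.065,.032)),(0,0,255))
    if n=="top": im=im[3*165:3*335,3*185:3*450]
    else: im=im[3*155:3*355,3*175:3*440]
    cv2.imwrite(f"pics/ov_{n}0.png",im)
E
```

```text
t 1.3 pos [0.152  0.5025 0.4047] jaw yaw 73.17 toolx [-0. -0. -1.] rotvec [82.57  0.    0.  ] | before turn shift mm [ 149.7 -262.8  630.1] | after [149.7 590.8 342.1] q [ 1.12  0.26 -0.05  1.26 -0.    1.42] F [-0.3 -0.  -0.1] w 0.0854
t 1.3 pos [0.152  0.5025 0.4047] jaw yaw 73.17 toolx [-0. -0. -1.] rotvec [-97.43  -0.     0.  ] | before turn shift mm [ 149.7 -262.8  630.1] | after [ 149.7 -590.8 -342.1] q [ 1.12  0.26 -0.05  1.26 -0.    1.42] F [-0.3 -0.  -0.1] w 0.0854
```

View pics/ov_top0.png

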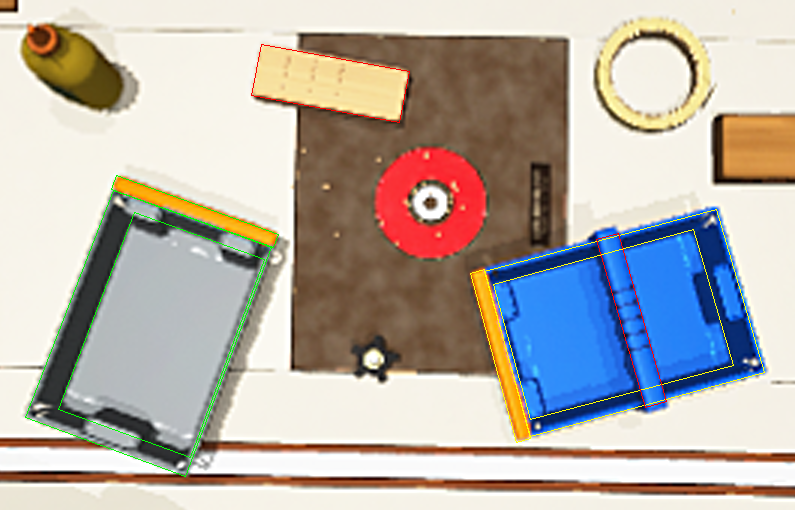

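View pics/ov_side0.png

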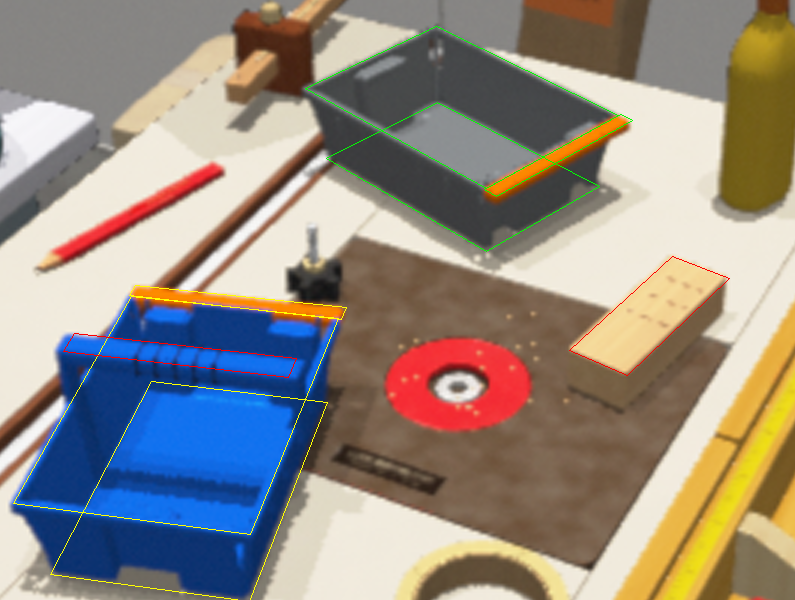

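The fitted outlines match both pictures to about 1–2 mm. Now I'll go over the offcut.

Call:
{"op": "move_arm", "data": {"targets": [[[8.25, 0, 0, 0, 0, 0, 85], [8.25, 0, 0, 0, 0, 0, 85], [8.25, 0, 0, 0, 0, 0, 85], [8.25, 0, 0, 0, 0, 0, 85], [8.25, 0, 0, 0, 0, 0, 85], [8.25, 0, 0, 0, 0, 0, 85], [8.25, 0, 0, 0, 0, 0, 85], [8.25, 0, 0, 0, 0, 0, 85], [8.25, 0, 0, 0, 0, 0, 85], [8.25, 0, 0, 0, 0, 0, 85]]], "newtons": 50}}

```text
t: 2.3
ee_pos: [0.152, 0.5025, 0.4047]
tool_rot: [0.456, 0.54, 0.456, -0.54]
contact_force: [0.4, -0.6, 0.6]
grip_width: 0.0848
```

Call:
{"op": "move_arm", "data": {"targets": [[[0, 0, 0, 0, 29.5, 17.1, 85], [0, 0, 0, 0, 29.5, 17.1, 85], [0, 0, 0, 0, 29.5, 17.1, 85], [0, 0, 0, 0, 29.5, 17.1, 85], [0, 0, 0, 0, 29.5, 17.1, 85], [0, 0, 0, 0, 29.5, 17.1, 85], [0, 0, 0, 0, 29.5, 17.1, 85], [0, 0, 0, 0, 29.5, 17.1, 85], [0, 0, 0, 0, 29.5, 17.1, 85], [0, 0, 0, 0, 29.5, 17.1, 85], [0, 0, 0, 0, 29.5, 17.1, 85], [0, 0, 0, 0, 29.5, 17.1, 85], [0, 0, 0, 0, 29.5, 17.1, 85], [0, 0, 0, 0, 29.5, 17.1, 85], [0, 0, 0, 0, 29.5, 17.1, 85], [0, 0, 0, 0, 29.5, 17.1, 85], [0, 0, 0, 0, 29.5, 17.1, 85], [0, 0, 0, 0, 29.5, 17.1, 85], [0, 0, 0, 0, 29.5, 17.1, 85], [0, 0, 0, 0, 29.5, 17.1, 85]]]}}

```text
t: 4.3
ee_pos: [0.6797, 0.0683, 0.4046]
tool_rot: [0.458, 0.539, 0.458, -0.539]
contact_force: [0.1, 0.9, 0.2]
grip_width: 0.0851
```

```bash
python3 - <<'E'
from h import *
goto(.679,.0685,.018,-9.4)
E
```

```text
t 4.3 pos [0.6797 0.0683 0.4046] jaw yaw -9.34 toolx [ 0.  0. -1.] rotvec [ 0.06 -0.   -0.  ] | before turn shift mm [ 2.316e+02 -8.000e-01 -1.000e-01] | after [ 2.316e+02 -8.000e-01 -1.000e-01] q [-0.02  0.55  0.42  1.44  0.    1.71] F [0.1 0.9 0.2] w 0.0851
```

Call:
{"op": "move_arm", "data": {"targets": [[[0, 0, 0, 30, -0.8, 0, 85], [0, 0, 0, 30, 0, 0, 85], [0, 0, 0, 30, 0, 0, 85], [0, 0, 0, 30, 0, 0, 85], [0, 0, 0, 30, 0, 0, 85], [0, 0, 0, 30, 0, 0, 85], [0, 0, 0, 20, 0, 0, 85], [0, 0, 0, 15, 0, 0, 85], [0, 0, 0, 10, 0, 0, 85], [0, 0, 0, 6, 0, 0, 85], [0, 0, 0, 0, 0, 0, 85]]]}}

```text
t: 5.4
ee_pos: [0.6779, 0.0695, 0.1733]
tool_rot: [-0.458, -0.539, -0.458, 0.539]
contact_force: [-0.0, 0.3, -0.1]
grip_width: 0.0847
```

```bash
python3 - <<'E'
from h import *
p,d=manip.capture("side");cv2.imwrite("pics/side1.png",cv2.resize(p[180:330,300:500,::-1],None,fx=4,fy=4))
goto(.679,.0685,.018,-9.4)
E
```

```text
t 5.45 pos [0.6781 0.0695 0.174 ] jaw yaw -9.33 toolx [ 0. -0. -1.] rotvec [ 0.07  0.   -0.02] | before turn shift mm [1.  1.  0.8] | after [1.  1.  0.8] q [-0.02  0.66 -0.02  0.89 -0.    1.72] F [ 0.7 -0.3  0.7] w 0.0853
```

View pics/side1.png

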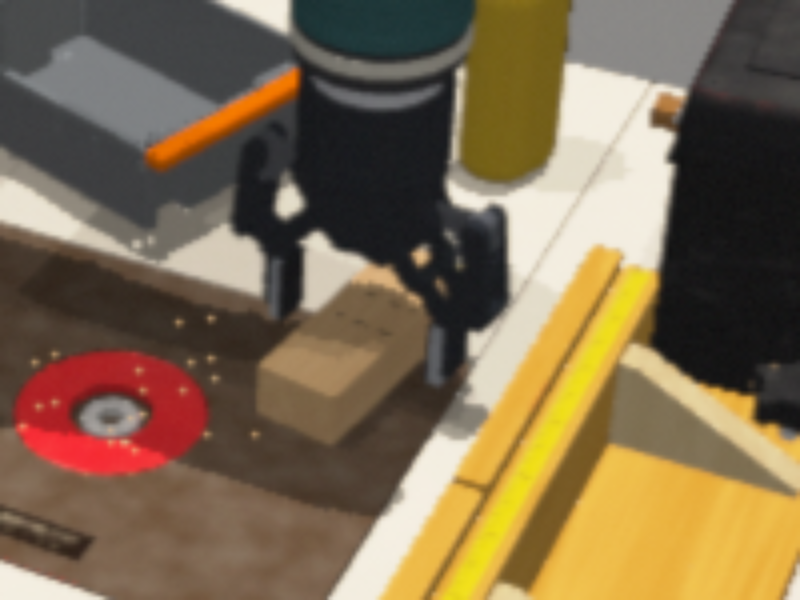

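The open jaws straddle the offcut in the crop (fingers at (285,300) and (440,360)) and it is about centred. Closing.

Call:
{"op": "move_arm", "data": {"targets": [[[0, 0, 0, 0, 0, 0, 60], [0, 0, 0, 0, 0, 0, 40], [0, 0, 0, 0, 0, 0, 40], [0, 0, 0, 0, 0, 0, 40], [0, 0, 0, 0, 0, 0, 40], [0, 0, 0, 0, 0, 0, 40], [0, 0, 0, 0, 0, 0, 40], [0, 0, 0, 0, 0, 0, 40]]], "newtons": 50}}

```text
t: 6.25
ee_pos: [0.6782, 0.0695, 0.1744]
tool_rot: [0.458, 0.539, 0.457, -0.539]
contact_force: [-1.8, 1.1, 7.4]
grip_width: 0.0446
```

Call:
{"op": "move_arm", "data": {"targets": [[[0, 0, 0, -10, 0, 0, 40], [0, 0, 0, -20, 0, 0, 40], [0, 0, 0, -30, 0, 0, 40], [0, 0, 0, -30, 0, 0, 40], [0, 0, 0, -30, 0, 0, 40], [0, 0, 0, -20, 0, 0, 40], [0, 0, 0, 0, 0, 0, 40]]]}}

```text
t: 6.95
ee_pos: [0.6784, 0.0695, 0.3171]
tool_rot: [0.459, 0.54, 0.457, -0.538]
contact_force: [0.3, 0.2, -1.7]
grip_width: 0.0445
```

```bash
python3 - <<'E'
from h import *
for n in ["side","top"]:
    p,d=manip.capture(n);cv2.imwrite(f"pics/{n}2.png",p[:,:,::-1]);np.save(f"pics/{n}2.npy",d)
goto(.4615,.2115,.12,71.1)
s=manip.observe();w,a,b,c=s['tool_rot'];R=Ro.from_quat([a,b,c,w]).as_matrix()
n="side"
W=cloud(n,np.load(f"pics/{n}2.npy"))
for q in manip.regions_of("offcut_center","side")[:2]:
    P=W[q['mask']];P=P[~np.isnan(P).any(1)]
    L=(P-s['ee_pos'])@R*1000
    print(q['score'],q['extent'],len(P),np.percentile(L,[3,50,97],axis=0).round(1))
E
```

```text
t 7.05 pos [0.6779 0.0695 0.3136] jaw yaw -9.33 toolx [ 0. -0. -1.] rotvec [-80.43   0.    -0.  ] | before turn shift mm [  38.5 -236.5 -105.1] | after [  38.6   64.3 -250.7] q [-0.02  0.57  0.2   1.21 -0.    1.72] F [-0.5  0.5 -1.8] w 0.0442
0.62 [363.5, 188.0, 401.5, 230.9] 1051 [[137.1 -21.8 -25.9]
 [140.3   2.2  41.1]
 [168.   22.2  65.7]]
0.48 [414.4, 134.0, 440.7, 228.2] 1409 [[ 123.6  -52.6 -225.7]
 [ 235.4  -23.1 -197.1]
 [ 312.1  -11.5 -178.9]]
```

View pics/side2.png

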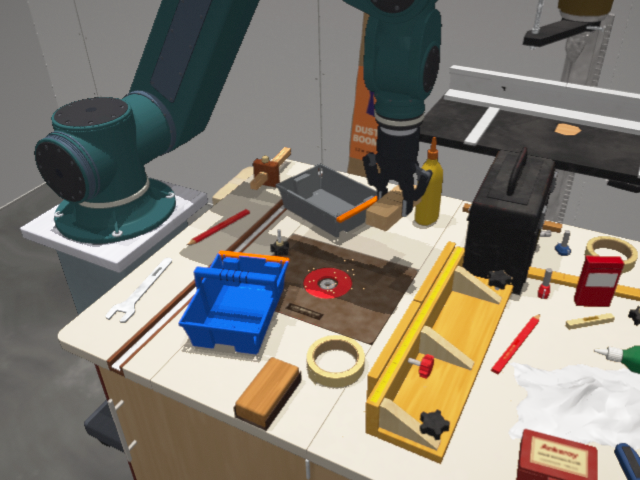

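Call:
{"op": "move_arm", "data": {"targets": [[[-8.04, 0, 0, 0, 0, 0, 40], [-8.04, 0, 0, 0, 0, 0, 40], [-8.04, 0, 0, 0, 0, 0, 40], [-8.04, 0, 0, 0, 0, 0, 40], [-8.04, 0, 0, 0, 0, 0, 40], [-8.04, 0, 0, 0, 0, 0, 40], [-8.04, 0, 0, 0, 0, 0, 40], [-8.04, 0, 0, 0, 0, 0, 40], [-8.04, 0, 0, 0, 0, 0, 40], [-8.04, 0, 0, 0, 0, 0, 40]]]}}

```text
t: 8.1
ee_pos: [0.6777, 0.0695, 0.3121]
tool_rot: [0.697, 0.114, 0.699, -0.114]
contact_force: [-0.4, -0.0, -1.9]
grip_width: 0.0446
```

Call:
{"op": "move_arm", "data": {"targets": [[[0, 0, 0, 0, 2.3, -10.7, 40], [0, 0, 0, 0, 5, -20, 40], [0, 0, 0, 0, 5, -20, 40], [0, 0, 0, 0, 5, -20, 40], [0, 0, 0, 0, 5, -20, 40], [0, 0, 0, 0, 5, -20, 40], [0, 0, 0, 0, 5, -20, 40], [0, 0, 0, 0, 5, -20, 40], [0, 0, 0, 0, 5, -20, 40], [0, 0, 0, 0, 5, -20, 40], [0, 0, 0, 0, 5, -20, 40], [0, 0, 0, 0, 5, -20, 40], [0, 0, 0, 0, 5, -15, 40], [0, 0, 0, 0, 2, -5, 40], [0, 0, 0, 0, 0, 0, 40], [0, 0, 0, 0, 0, 0, 40]]]}}

```text
t: 9.7
ee_pos: [0.4621, 0.2116, 0.3136]
tool_rot: [0.698, 0.116, 0.697, -0.116]
contact_force: [0.0, 0.8, -0.4]
grip_width: 0.0443
```

```bash
python3 - <<'E'
from h import *
for n in ["side","top"]:
    p,d=manip.capture(n);cv2.imwrite(f"pics/{n}3.png",p[:,:,::-1]);np.save(f"pics/{n}3.npy",d)
goto(.4615,.2115,.025,71.1)
s=manip.observe();w,a,b,c=s['tool_rot'];R=Ro.from_quat([a,b,c,w]).as_matrix()
n="side"
W=cloud(n,np.load(f"pics/{n}3.npy"))
for q in manip.regions_of("offcut_center","side")[:1]:
    P=W[q['mask']];P=P[~np.isnan(P).any(1)]
    L=(P-s['ee_pos'])@R*1000
    print(q['score'],q['extent'],len(P),np.percentile(L,[3,50,97],axis=0).round(1))
E
```

```text
t 9.8 pos [0.4623 0.2114 0.3136] jaw yaw 71.02 toolx [ 0. -0. -1.] rotvec [-0.08  0.01 -0.  ] | before turn shift mm [ 1.336e+02 -1.000e-01 -8.000e-01] | after [ 1.336e+02 -1.000e-01 -8.000e-01] q [ 0.27  0.28 -0.28  1.01 -0.    0.6 ] F [-0.4  0.6 -1.5] w 0.0443
0.57 [302.3, 139.5, 351.9, 172.2] 918 [[140.1 -24.7 -64.4]
 [148.4 -14.9  30.6]
 [173.8  21.5  63.5]]
```

View pics/side3.png

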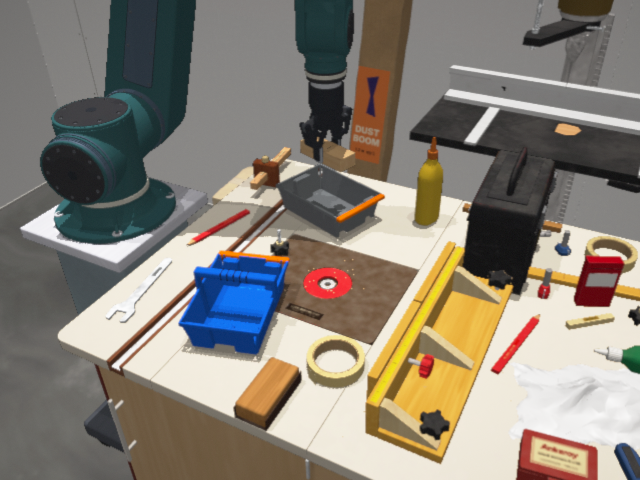

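The offcut is held level, centred over the grey tote. Lowering.

Call:
{"op": "move_arm", "data": {"targets": [[[0, 0, 0, 15, 0, -0.8, 40], [0, 0, 0, 25, 0, 0, 40], [0, 0, 0, 25, 0, 0, 40], [0, 0, 0, 25, 0, 0, 40], [0, 0, 0, 20, 0, 0, 40], [0, 0, 0, 12, 0, 0, 40], [0, 0, 0, 6, 0, 0, 40], [0, 0, 0, 3, 0, 0, 40], [0, 0, 0, 0, 0, 0, 40]]]}}

```text
t: 10.75
ee_pos: [0.4612, 0.2118, 0.1828]
tool_rot: [0.698, 0.116, 0.697, -0.116]
contact_force: [-0.1, -0.6, -0.7]
grip_width: 0.0447
```

Call:
{"op": "move_arm", "data": {"targets": [[[0, 0, 0, 1, 0, 0, 40], [0, 0, 0, 1, 0, 0, 40], [0, 0, 0, 1, 0, 0, 40], [0, 0, 0, 1, 0, 0, 40], [0, 0, 0, 0, 0, 0, 40]]]}}

```text
t: 11.25
ee_pos: [0.4609, 0.2119, 0.1786]
tool_rot: [0.697, 0.116, 0.697, -0.116]
contact_force: [-0.2, 0.4, -1.5]
grip_width: 0.0444
```

Call:
{"op": "move_arm", "data": {"targets": [[[0, 0, 0, 1, 0, 0, 40], [0, 0, 0, 1, 0, 0, 40], [0, 0, 0, 0, 0, 0, 40]]]}}

```text
t: 11.55
ee_pos: [0.4609, 0.2119, 0.1774]
tool_rot: [0.698, 0.116, 0.697, -0.116]
contact_force: [-5.3, -1.9, 16.8]
grip_width: 0.0441
```

Contact, 17 N up. Releasing with a part-open jaw, so the fingers clear the walls.

Call:
{"op": "move_arm", "data": {"targets": [[[0, 0, 0, 0, 0, 0, 50], [0, 0, 0, 0, 0, 0, 58], [0, 0, 0, 0, 0, 0, 60], [0, 0, 0, 0, 0, 0, 60], [0, 0, 0, 0, 0, 0, 60]]]}}

```text
t: 12.05
ee_pos: [0.461, 0.2119, 0.1766]
tool_rot: [0.697, 0.116, 0.698, -0.116]
contact_force: [0.1, -0.1, -0.2]
grip_width: 0.0598
```

Call:
{"op": "move_arm", "data": {"targets": [[[0, 0, 0, -5, 0, 0, 60], [0, 0, 0, -15, 0, 0, 60], [0, 0, 0, -25, 0, 0, 60], [0, 0, 0, -35, 0, 0, 60], [0, 0, 0, -35, 0, 0, 60], [0, 0, 0, -35, 0, 0, 60], [0, 0, 0, -30, 0, 0, 60], [0, 0, 0, -20, 0, 0, 60], [0, 0, 0, 0, 0, 0, 60]]]}}

```text
t: 12.95
ee_pos: [0.4613, 0.212, 0.3795]
tool_rot: [0.699, 0.117, 0.696, -0.116]
contact_force: [-0.5, -0.6, -0.5]
grip_width: 0.06
```

```bash
python3 - <<'E'
from h import *
for n in ["side","top"]:
    p,d=manip.capture(n);cv2.imwrite(f"pics/{n}4.png",p[:,:,::-1]);np.save(f"pics/{n}4.npy",d)
goto(.477,-.1803,.2,106.2)
W=cloud("side",np.load(f"pics/side4.npy"))
for t in ["offcut_center","grey_tote","blue_handle"]:
  for q in manip.regions_of(t,"side")[:1]:
    P=W[q['mask']];P=P[~np.isnan(P).any(1)];zs=np.percentile(P[:,2],[2,50,98]);T=P[P[:,2]>zs[2]-0.008]
    print(t,q['score'],q['extent'],len(P),zs.round(3),T.mean(0).round(3),cv2.minAreaRect((T[:,:2]*1000).astype(np.float32)))
p=cv2.imread("pics/side4.png")
cv2.imwrite("pics/side4c.png",cv2.resize(p[130:280,230:430],None,fx=4,fy=4))
E
```

```text
t 13.05 pos [0.4608 0.2119 0.3767] jaw yaw 71.07 toolx [ 0.  0. -1.] rotvec [-3.513e+01  2.000e-02 -1.000e-02] | before turn shift mm [  21.6 -365.7  142.5] | after [  21.7 -381.1  -93.9] q [ 0.27  0.24 -0.15  1.17 -0.    0.6 ] F [-0.   0.1 -1.2] w 0.06
offcut_center 0.89 [301.5, 188.5, 349.4, 216.8] 677 [0.024 0.035 0.038] [0.458 0.21  0.035] ((457.15509033203125, 210.129150390625), (51.864784240722656, 129.2402801513672), 68.09168243408203)
grey_tote 0.96 [274.5, 164.8, 385.4, 236.3] 3874 [0.004 0.041 0.065] [0.479 0.2   0.062] ((465.0776672363281, 208.6492156982422), (149.487060546875, 218.85572814941406), 70.83241271972656)
blue_handle 0.74 [179.2, 248.2, 288.1, 352.1] 7847 [0.001 0.036 0.103] [ 0.478 -0.182  0.101] ((476.04010009765625, -180.2047576904297), (151.74232482910156, 22.281930923461914), 16.48080825805664)
```

View pics/side4c.png

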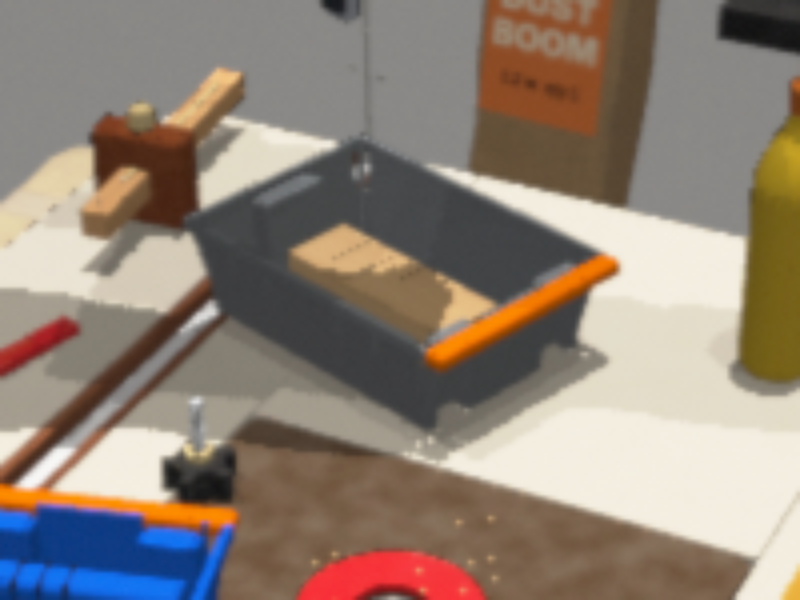

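View pics/top4.png

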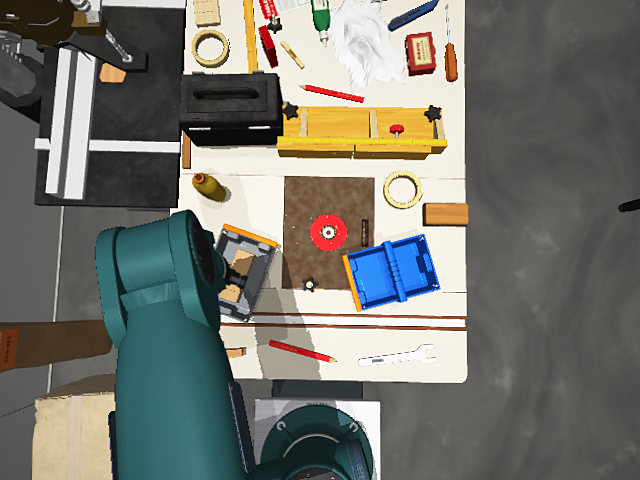

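Offcut lies flat (top at z 0.035) and the grey tote hasn't moved. Now the blue tote's bar.

Call:
{"op": "move_arm", "data": {"targets": [[[-7.03, 0, 0, 0, 0, 0, 60], [-7.03, 0, 0, 0, 0, 0, 60], [-7.03, 0, 0, 0, 0, 0, 60], [-7.03, 0, 0, 0, 0, 0, 60], [-7.03, 0, 0, 0, 0, 0, 60], [0, 0, 0, 0, -11, -4, 60], [0, 0, 0, 0, -25, -6, 60], [0, 0, 0, 0, -25, -6, 60], [0, 0, 0, 0, -25, -6, 60]]]}}

```text
t: 14.1
ee_pos: [0.4635, 0.1217, 0.3762]
tool_rot: [0.7, -0.098, 0.701, 0.098]
contact_force: [1.2, -0.6, 1.2]
grip_width: 0.0603
```

Call:
{"op": "move_arm", "data": {"targets": [[[0, 0, 0, 0, -25, -6, 60], [0, 0, 0, 0, -25, -6, 60], [0, 0, 0, 0, -25, -6, 60], [0, 0, 0, 0, -25, -6, 60], [0, 0, 0, 0, -25, -6, 60], [0, 0, 0, 0, -25, -6, 60], [0, 0, 0, 0, -25, -6, 60], [0, 0, 0, 0, -25, -6, 60], [0, 0, 0, 0, -25, -6, 60], [0, 0, 0, 0, -25, -6, 60], [0, 0, 0, 0, -20, -6, 60], [0, 0, 0, 0, 0, 0, 60], [0, 0, 0, 0, 0, 0, 60]]]}}

```text
t: 15.4
ee_pos: [0.4754, -0.1549, 0.3763]
tool_rot: [0.7, -0.098, 0.7, 0.099]
contact_force: [0.6, 0.2, -0.1]
grip_width: 0.06
```

```bash
python3 - <<'E'
from h import *
goto(.4768,-.180,.095,106.2)
E
```

```text
t 15.4 pos [ 0.4754 -0.1549  0.3763] jaw yaw 106.00 toolx [-0.001  0.    -1.   ] rotvec [-0.2  -0.04 -0.04] | before turn shift mm [126.2 -24.6  -5.5] | after [126.3 -24.5  -5.6] q [-0.48  0.23 -0.17  1.17  0.   -0.76] F [ 0.6  0.2 -0.1] w 0.06
```

Call:
{"op": "move_arm", "data": {"targets": [[[-0.2, 0, 0, 0, -12.5, -3, 60], [0, 0, 0, 0, -12, -2.5, 60], [0, 0, 0, 20, 0, 0, 60], [0, 0, 0, 25, 0, 0, 60], [0, 0, 0, 25, 0, 0, 60], [0, 0, 0, 25, 0, 0, 60], [0, 0, 0, 15, 0, 0, 60], [0, 0, 0, 10, 0, 0, 60], [0, 0, 0, 6, 0, 0, 60], [0, 0, 0, 0, 0, 0, 60]]]}}

```text
t: 16.4
ee_pos: [0.4775, -0.1797, 0.2504]
tool_rot: [0.7, -0.101, 0.7, 0.101]
contact_force: [0.3, 0.9, -0.7]
grip_width: 0.0602
```

```bash
python3 - <<'E'
from h import *
p,d=manip.capture("side");cv2.imwrite("pics/side5.png",cv2.resize(p[200:360,140:340,::-1],None,fx=3.5,fy=3.5))
goto(.4768,-.180,.095,106.2)
E
```

```text
t 16.45 pos [ 0.4776 -0.1797  0.2509] jaw yaw 106.42 toolx [ 0. -0. -1.] rotvec [0.22 0.01 0.01] | before turn shift mm [ 0.9 -0.  -0.9] | after [ 0.9 -0.  -0.9] q [-0.52  0.34 -0.38  0.85 -0.   -0.81] F [-1.2  0.1  0.1] w 0.0597
```

View pics/side5.png

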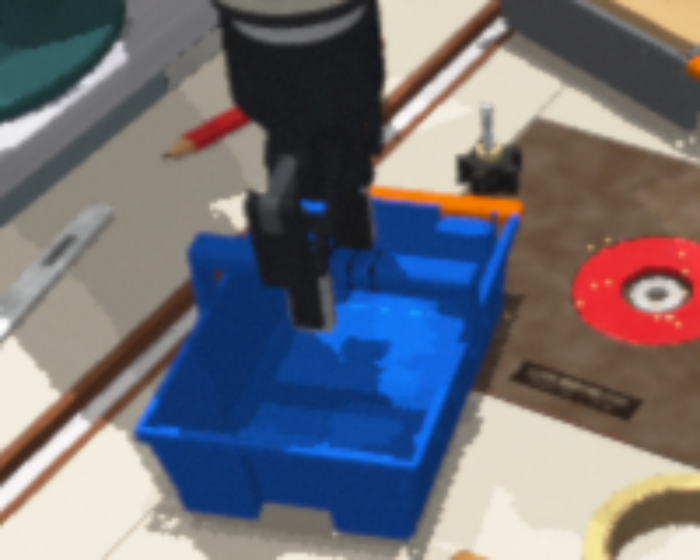

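The fingers straddle the bar, one at (310,290) in front and one at (350,220) behind it. Closing and lifting slightly.

Call:
{"op": "move_arm", "data": {"targets": [[[0, 0, 0, 0, 0, 0, 40], [0, 0, 0, 0, 0, 0, 25], [0, 0, 0, 0, 0, 0, 12], [0, 0, 0, 0, 0, 0, 12], [0, 0, 0, 0, 0, 0, 12], [0, 0, 0, 0, 0, 0, 12], [0, 0, 0, 0, 0, 0, 12], [0, 0, 0, 0, 0, 0, 12], [0, 0, 0, 0, 0, 0, 12]]], "newtons": 80}}

```text
t: 17.35
ee_pos: [0.4775, -0.1796, 0.2513]
tool_rot: [0.7, -0.101, 0.7, 0.101]
contact_force: [-2.4, -0.3, 7.5]
grip_width: 0.0162
```

Call:
{"op": "move_arm", "data": {"targets": [[[0, 0, 0, -5, 0, 0, 12], [0, 0, 0, -10, 0, 0, 12], [0, 0, 0, -20, 0, 0, 12], [0, 0, 0, -25, 0, 0, 12], [0, 0, 0, -25, 0, 0, 12], [0, 0, 0, -25, 0, 0, 12], [0, 0, 0, -20, 0, 0, 12], [0, 0, 0, -15, 0, 0, 12], [0, 0, 0, -5, 0, 0, 12], [0, 0, 0, 0, 0, 0, 12], [0, 0, 0, 0, 0, 0, 12]]]}}

```text
t: 18.45
ee_pos: [0.4773, -0.1795, 0.4001]
tool_rot: [0.7, -0.101, 0.7, 0.101]
contact_force: [0.3, 0.8, -4.3]
grip_width: 0.0166
```

```bash
python3 - <<'E'
from h import *
for n in ["side","top"]:
    p,d=manip.capture(n);cv2.imwrite(f"pics/{n}6.png",p[:,:,::-1]);np.save(f"pics/{n}6.npy",d)
goto(.4615,.2115,.245,161.1)
E
```

```text
t 18.55 pos [ 0.4773 -0.1795  0.3999] jaw yaw 106.42 toolx [-0.001  0.001 -1.   ] rotvec [-5.468e+01 -3.000e-02 -8.000e-02] | before turn shift mm [2.000e-01 3.795e+02 9.530e+01] | after [-1.000e-01  1.416e+02  3.648e+02] q [-0.52  0.24 -0.09  1.24 -0.   -0.81] F [ 0.5 -0.5 -4.1] w 0.0163
```

View pics/side6.png

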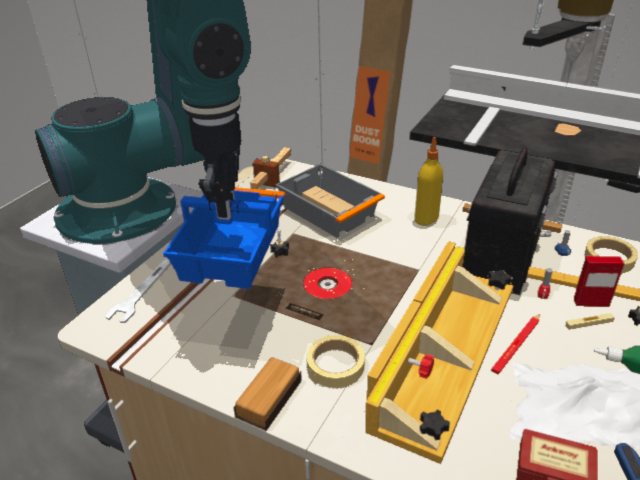

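Call:
{"op": "move_arm", "data": {"targets": [[[-4, 0, 0, 0, 0, 0, 12], [-6, 0, 0, 0, 0, 0, 12], [-6, 0, 0, 0, 0, 0, 12], [-6, 0, 0, 0, 0, 0, 12], [-6, 0, 0, 0, 0, 0, 12], [-6, 0, 0, 0, 0, 0, 12], [-6, 0, 0, 0, 0, 0, 12], [-6, 0, 0, 0, 0, 0, 12], [-5, 0, 0, 0, 0, 0, 12], [-3.7, 0, 0, 0, 0, 0, 12], [0, 0, 0, 0, 0, 0, 12]]]}}

```text
t: 19.65
ee_pos: [0.4774, -0.1795, 0.4001]
tool_rot: [0.575, -0.411, 0.575, 0.412]
contact_force: [0.2, 0.2, -3.8]
grip_width: 0.0164
```

Call:
{"op": "move_arm", "data": {"targets": [[[0, 0, 0, 0, 3, 8, 12], [0, 0, 0, 0, 6, 15, 12], [0, 0, 0, 0, 8, 20, 12], [0, 0, 0, 0, 8, 20, 12], [0, 0, 0, 0, 8, 20, 12], [0, 0, 0, 0, 8, 20, 12], [0, 0, 0, 0, 8, 20, 12], [0, 0, 0, 0, 8, 20, 12], [0, 0, 0, 0, 8, 20, 12], [0, 0, 0, 0, 8, 20, 12], [0, 0, 0, 0, 8, 20, 12], [0, 0, 0, 0, 8, 20, 12], [0, 0, 0, 0, 8, 20, 12], [0, 0, 0, 0, 8, 20, 12], [0, 0, 0, 0, 8, 20, 12], [0, 0, 0, 0, 8, 20, 12], [0, 0, 0, 0, 8, 22, 12], [0, 0, 0, 0, 8, 20, 12], [0, 0, 0, 0, 4, 14, 12], [0, 0, 0, 0, 1, 6, 12]]]}}

```text
t: 21.65
ee_pos: [0.4607, 0.2132, 0.4007]
tool_rot: [0.575, -0.411, 0.575, 0.412]
contact_force: [0.2, -1.1, -4.0]
grip_width: 0.0166
```

Call:
{"op": "move_arm", "data": {"targets": [[[0, 0, 0, 0, 0, 0, 12], [0, 0, 0, 0, 0, 0, 12], [0, 0, 0, 0, 0, 0, 12]]]}}

```text
t: 21.95
ee_pos: [0.4613, 0.2111, 0.4007]
tool_rot: [0.575, -0.411, 0.576, 0.411]
contact_force: [0.1, 0.7, -4.4]
grip_width: 0.0167
```

```bash
cat > an.py <<'E'
from h import *
import sys
k=sys.argv[1]
for n in ["side","top"]:
    p,d=manip.capture(n);cv2.imwrite(f"pics/{n}{k}.png",p[:,:,::-1]);np.save(f"pics/{n}{k}.npy",d)
    W=cloud(n,d)
    for t in ["blue_handle","grey_tote"]:
      for q in manip.regions_of(t,n)[:1]:
        P=W[q['mask']];P=P[~np.isnan(P).any(1)];zs=np.percentile(P[:,2],[2,50,98]);
        print(n,t,round(q['score'],2),q['extent'],len(P),zs.round(3))
        np.save(f"pics/{t}_{n}_{k}.npy",P)
    hsv=cv2.cvtColor(p,cv2.COLOR_RGB2HSV)
    o=(hsv[...,0]>10)&(hsv[...,0]<20)&(hsv[...,1]>230)&(hsv[...,2]>180)&(W[...,2]>.04)&(W[...,0]>.3)&(W[...,0]<.63)&(W[...,1]>.0)&(W[...,1]<.4)
    c,l,st,ce=cv2.connectedComponentsWithStats(o.astype(np.uint8))
    for i in range(1,c):
        if st[i,4]>30:
            P=W[l==i];print(n,'orange',st[i],np.median(P,0).round(4),P.min(0).round(3),P.max(0).round(3))
goto(.4615,.2115,.245,161.1)
E
python3 an.py 7
```

```text
side blue_handle 0.63 [272.2, 100.4, 382.4, 178.6] 5220 [0.151 0.188 0.252]
side grey_tote 0.84 [273.7, 168.4, 386.3, 238.0] 3637 [0.004 0.039 0.065]
side orange [338 194  46  27 161] [0.5618 0.1675 0.0637] [0.536 0.111 0.059] [0.586 0.241 0.067]
top blue_handle 0.7 [206.5, 219.7, 270.9, 333.7] 3576 [0.148 0.155 0.253]
top grey_tote 0.77 [239.2, 240.7, 274.8, 322.5] 557 [-0.003  0.028  0.068]
top orange [218 321  14  11  80] [0.3484 0.2034 0.2129] [0.338 0.188 0.209] [0.359 0.217 0.218]
t 22.25 pos [0.4613 0.2115 0.4007] jaw yaw 161.09 toolx [ 0. -0. -1.] rotvec [-0.01 -0.    0.  ] | before turn shift mm [ 0.7 -0.2  0.1] | after [ 0.7 -0.2  0.1] q [ 0.27  0.23 -0.1   1.24 -0.   -0.97] F [-0.2  0.5 -3.8] w 0.0163
```

View pics/side7.png

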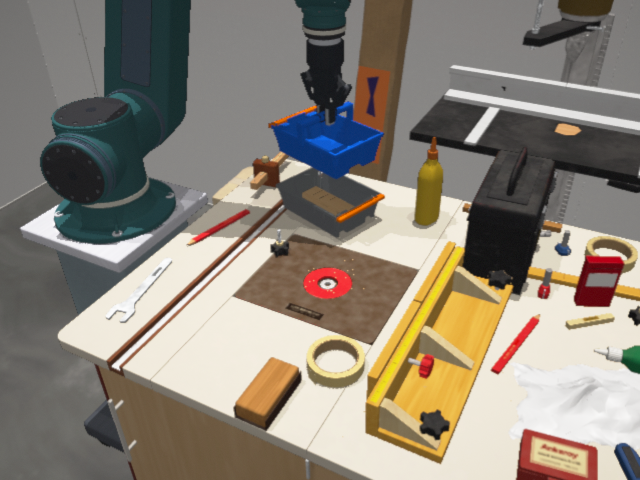

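View pics/top7.png

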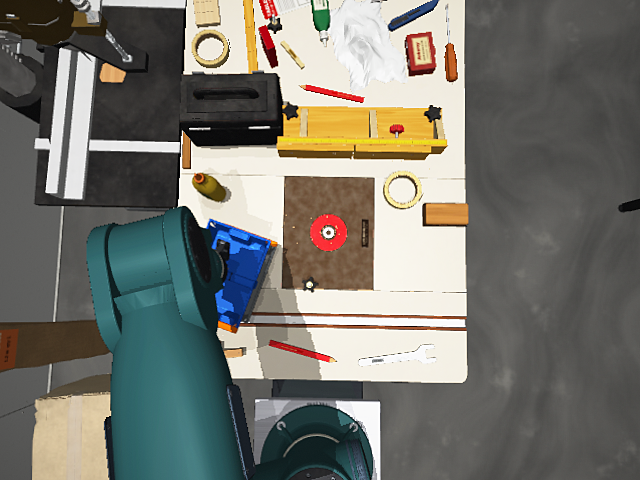

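```bash
cat > ov.py <<'E'
from h import *
import sys
k=sys.argv[1];bx,by,byaw,bz=map(float,sys.argv[2:6]);gx,gy,gyaw=map(float,sys.argv[6:9])
def tr(c,yaw,z,P):
    a=np.radians(yaw);return np.array([[c[0]+np.cos(a)*p[0]-np.sin(a)*p[1],c[1]+np.sin(a)*p[0]+np.cos(a)*p[1],p[2]+z] for p in P])
def box(x0,x1,y0,y1,z):return [(x0,y0,z),(x1,y0,z),(x1,y1,z),(x0,y1,z)]
for n,(u0,u1,v0,v1),S in [("side",(255,405,90,250),5),("top",(180,300,200,345),5)]:
    im=cv2.imread(f"pics/{n}{k}.png");im=cv2.resize(im,None,fx=S,fy=S,interpolation=cv2.INTER_CUBIC)
    for c,yaw,z,col in [((gx,gy),gyaw,0,(0,255,0)),((bx,by),byaw,bz,(0,255,255))]:
        for b in [box(-.1,.1,-.07,.07,.064),box(-.091,.091,-.061,.061,0),box(.098,.112,-.072,.072,.064)]:
            p=((proj(n,tr(c,yaw,z,b))+.5)*S).astype(np.int32);cv2.polylines(im,[p[:,None]],True,col,1)
    im=im[v0*S:v1*S,u0*S:u1*S]
    if im.shape[0]>600: im=im  
    f=min(1,600/im.shape[0],800/im.shape[1]);cv2.imwrite(f"pics/ov_{n}{k}.png",cv2.resize(im,None,fx=f,fy=f,interpolation=cv2.INTER_AREA))
E
python3 ov.py 7 .4613 .2115 161.1 .149 .4605 .2115 -18.9
python3 - <<'E'
import numpy as np,cv2
for n in ["side","top"]:
    P=np.load(f"pics/blue_handle_{n}_7.npy")
    # plane fit to rim points & handle
    T=P[(P[:,2]>.205)&(P[:,2]<.222)]
    r=cv2.minAreaRect((T[:,:2]*1000).astype(np.float32));print(n,'rim',len(T),r)
    B=P[P[:,2]>.240];print('bar',len(B),B.mean(0).round(4),cv2.minAreaRect((B[:,:2]*1000).astype(np.float32)))
    F=P[(P[:,2]>.146)&(P[:,2]<.158)]
    c=F-F.mean(0)
    if len(F)>100:
        A=np.c_[c[:,:2],np.ones(len(F))];s=np.linalg.lstsq(A,c[:,2],rcond=None)[0];print('floor slope deg',np.degrees(s[:2]).round(2),F.mean(0),np.std(c[:,2]-A@s))
E
```

```text
side rim 1185 ((455.824462890625, 210.6269989013672), (155.31138610839844, 217.05508422851562), 70.38665771484375)
bar 383 [0.4591 0.1961 0.2485] ((465.33135986328125, 206.31356811523438), (149.58103942871094, 57.653175354003906), 57.204837799072266)
floor slope deg [-0.12 -0.46] [0.45557303 0.22353873 0.15335677] 0.002071576919794226
top rim 733 ((455.43646240234375, 208.6570281982422), (145.1967010498047, 217.95867919921875), 73.09884643554688)
bar 252 [0.4465 0.1653 0.2514] ((446.8915710449219, 167.14849853515625), (61.11124801635742, 18.01146697998047), 70.99430847167969)
floor slope deg [0.08 0.17] [0.46529734 0.18918915 0.15228181] 0.002100041753658521
```

View pics/ov_side7.png

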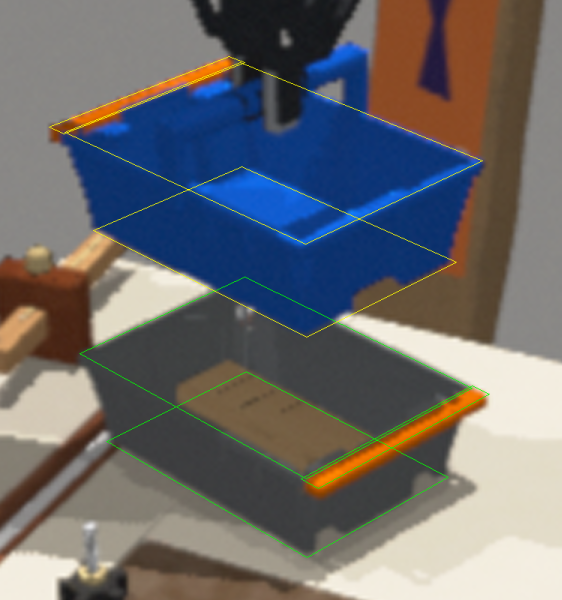

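View pics/ov_top7.png

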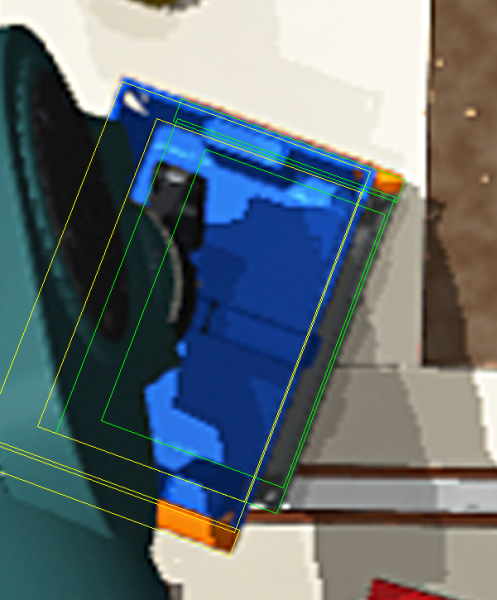

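```bash
cat > fit.py <<'E'
from h import *
from scipy.optimize import least_squares
def sdist(L):
    # distance to tapered shell outer/inner walls, floor, lip; L tote-frame points (m)
    x,y,z=L.T
    hx=.091+.009*z/.064; hy=.061+.009*z/.064
    zin=np.clip(z,0,.064)
    o=np.stack([np.abs(np.abs(x)-hx)+np.maximum(0,np.abs(y)-hy)+np.maximum(0,-z)+np.maximum(0,z-.064),
                np.abs(np.abs(y)-hy)+np.maximum(0,np.abs(x)-hx)+np.maximum(0,-z)+np.maximum(0,z-.064),
                np.abs(np.abs(y)-(hy-.003))+np.maximum(0,np.abs(x)-hx)+np.maximum(0,z-.064),
                np.abs(np.abs(x)-(hx-.003))+np.maximum(0,np.abs(y)-hy)+np.maximum(0,z-.064),
                np.abs(z-.003)+np.maximum(0,np.abs(x)-.09)+np.maximum(0,np.abs(y)-.06),
                np.abs(z-.064)+np.maximum(0,np.abs(x-.105)-.007)+np.maximum(0,np.abs(y)-.072),
                np.abs(x-.112)+np.maximum(0,np.abs(z-.059)-.005)+np.maximum(0,np.abs(y)-.072)])
    return o.min(0)
def fit(P,p0,zfree=True,tilt=False):
    if len(P)>3000:P=P[::2]
    def f(p):
        R=Ro.from_euler('zyx',[p[3],p[4],p[5]],degrees=True).as_matrix()
        L=(P-np.array([p[0],p[1],p[2]])/1000)@R
        return np.minimum(sdist(L)*1000,15)
    def g(q):
        p=np.r_[q,0,0][:6] if not tilt else q
        return f(p)
    q0=p0[:6] if tilt else p0[:4]
    r=least_squares(g,q0,loss='soft_l1',f_scale=1.5,diff_step=1e-3)
    return r.x.round(2),np.median(g(r.x)).round(2)
E
python3 - <<'E'
from fit import *
for k,t,p0 in [(7,'blue_handle',[461,211.5,149,161.1,0,0]),(7,'grey_tote',[461,211.5,.5,-18.9,0,0])]:
    for n in ["side"]:
        P=np.load(f"pics/{t}_{n}_{k}.npy");P=P[(abs(P[:,0]-.46)<.15)&(abs(P[:,1]-.21)<.15)]
        if t[0]=='b':P=P[P[:,2]<.22]
        print(n,t,fit(P,p0),fit(P,p0,tilt=True))
for n in ["side","top"]:
    W=cloud(n,np.load(f"pics/{n}0.npy"))
    # grey from the first picture, simple crop
    a=np.radians(-18.9);L=(W-np.array([.461,.2115,0]))@Ro.from_euler('z',-18.9,degrees=True).as_matrix()
    m=(abs(L[...,0])<.118)&(abs(L[...,1])<.078)&(L[...,2]>.004)&(L[...,2]<.075)
    print(n,'grey0',fit(W[m],[461,211.5,.5,-18.9,0,0]))
    L=(W-np.array([.477,-.1803,0]))@Ro.from_euler('z',106.2,degrees=True).as_matrix()
    m=(abs(L[...,0])<.118)&(abs(L[...,1])<.078)&(L[...,2]>.004)&(L[...,2]<.068)
    print(n,'blue0',fit(W[m],[477,-180.3,.5,106.2,0,0]))
E
```

```text
side blue_handle (array([459.96, 209.06, 150.2 , 161.34]), np.float64(0.97)) (array([ 4.6089e+02,  2.0919e+02,  1.5055e+02,  1.6133e+02, -8.7000e-01,
        3.0000e-01]), np.float64(0.97))
side grey_tote (array([461.87, 210.25,   1.57, -18.91]), np.float64(1.02)) (array([461.09, 211.51,   3.02, -18.72,   0.55,   1.44]), np.float64(1.0))
side grey0 (array([461.65, 209.95,   2.16, -18.97]), np.float64(0.99))
side blue0 (array([ 478.07, -180.77,    2.09,  106.19]), np.float64(0.93))
top grey0 (array([462.7 , 210.14,   2.57, -18.8 ]), np.float64(0.92))
top blue0 (array([ 477.29, -180.37,    2.53,  106.25]), np.float64(0.84))
```

Fits agree to about 2 mm: grey is at (462,210) yaw −18.9, blue about (461,210) yaw 161.2. Shifting about 1 mm and lowering close to the rim.

Call:
{"op": "move_arm", "data": {"targets": [[[0, 0, 0, 5, -1, 0.4, 12], [0, 0, 0, 12, 0, 0, 12], [0, 0, 0, 15, 0, 0, 12], [0, 0, 0, 15, 0, 0, 12], [0, 0, 0, 12, 0, 0, 12], [0, 0, 0, 8, 0, 0, 12], [0, 0, 0, 5, 0, 0, 12], [0, 0, 0, 3, 0, 0, 12], [0, 0, 0, 0, 0, 0, 12], [0, 0, 0, 0, 0, 0, 12]]]}}

```text
t: 23.25
ee_pos: [0.4624, 0.2118, 0.326]
tool_rot: [0.575, -0.411, 0.575, 0.411]
contact_force: [0.7, 0.2, -3.0]
grip_width: 0.0166
```

```bash
python3 an.py 8; python3 - <<'E'
from fit import *
for k,t,p0 in [(8,'blue_handle',[461,211.5,74,161.1,0,0]),(8,'grey_tote',[461,211.5,.5,-18.9,0,0])]:
    for n in ["side"]:
        P=np.load(f"pics/{t}_{n}_{k}.npy");P=P[(abs(P[:,0]-.46)<.15)&(abs(P[:,1]-.21)<.15)]
        if t[0]=='b':P=P[P[:,2]<.145]
        print(n,t,fit(P,p0))
E
python3 ov.py 8 .461 .211 161.1 .074 .462 .2105 -18.9
```

```text
side blue_handle 0.78 [273.6, 129.4, 384.3, 211.0] 4825 [0.076 0.114 0.177]
side grey_tote 0.56 [275.6, 183.0, 386.5, 238.9] 2297 [0.003 0.036 0.066]
side orange [301 136  16   7  32] [0.3784 0.2847 0.1383] [0.366 0.262 0.133] [0.386 0.304 0.142]
side orange [277 146  16   8  32] [0.3512 0.2082 0.1381] [0.342 0.192 0.136] [0.359 0.233 0.141]
side orange [338 194  46  27 179] [0.5614 0.1719 0.0635] [0.534 0.108 0.058] [0.586 0.24  0.068]
top blue_handle 0.81 [212.9, 222.6, 274.9, 327.7] 2999 [0.072 0.08  0.179]
top grey_tote 0.91 [223.0, 223.1, 276.1, 321.1] 325 [0.    0.062 0.129]
top orange [224 224  50  18  55] [0.5675 0.1789 0.0634] [0.548 0.119 0.059] [0.589 0.242 0.068]
top orange [226 319  12   9  62] [0.3492 0.2013 0.1377] [0.34  0.188 0.134] [0.358 0.214 0.143]
t 23.55 pos [0.4623 0.2118 0.3258] jaw yaw 161.12 toolx [ 0.  0. -1.] rotvec [0.02 0.01 0.01] | before turn shift mm [-74.2   0.7  -0.6] | after [-74.2   0.7  -0.6] q [ 0.27  0.27 -0.25  1.04 -0.   -0.97] F [-0.9 -0.  -4.9] w 0.0164
side blue_handle (array([461.37, 209.88,  75.47, 161.4 ]), np.float64(0.97))
side grey_tote (array([459.17, 210.33,   1.26, -18.82]), np.float64(0.92))
```

View pics/ov_side8.png

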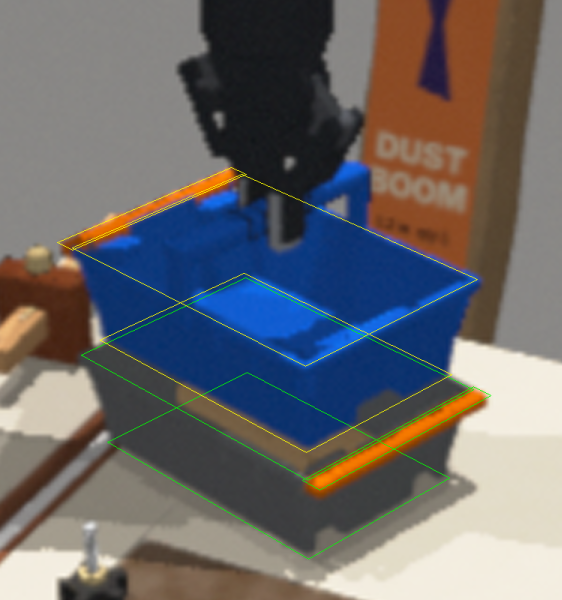

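Aligned within about 1–2 mm; lowering onto the seats.

Call:
{"op": "move_arm", "data": {"targets": [[[0, 0, 0, 4, 0, 0, 12], [0, 0, 0, 4, 0, 0, 12], [0, 0, 0, 3, 0, 0, 12], [0, 0, 0, 2, 0, 0, 12], [0, 0, 0, 1, 0, 0, 12], [0, 0, 0, 0, 0, 0, 12]]]}}

```text
t: 24.15
ee_pos: [0.4623, 0.2118, 0.3116]
tool_rot: [0.575, -0.411, 0.575, 0.411]
contact_force: [0.2, -0.5, -4.6]
grip_width: 0.0166
```

Call:
{"op": "move_arm", "data": {"targets": [[[0, 0, 0, 1, 0, 0, 12], [0, 0, 0, 1, 0, 0, 12], [0, 0, 0, 0, 0, 0, 12]]]}}

```text
t: 24.45
ee_pos: [0.4623, 0.2118, 0.3096]
tool_rot: [0.575, -0.411, 0.575, 0.411]
contact_force: [-0.5, 0.1, -3.5]
grip_width: 0.0164
```

Call:
{"op": "move_arm", "data": {"targets": [[[0, 0, 0, 0.7, 0, 0, 12], [0, 0, 0, 0.7, 0, 0, 12], [0, 0, 0, 0, 0, 0, 12]]]}}

```text
t: 24.75
ee_pos: [0.4622, 0.2118, 0.3094]
tool_rot: [0.576, -0.411, 0.575, 0.411]
contact_force: [-6.4, -1.9, 13.6]
grip_width: 0.0168
```

Contact with the underside at about 58 mm, which is seat level. I'll check before releasing.

```bash
python3 an.py 9; python3 - <<'E'
from fit import *
for k,t,p0 in [(9,'blue_handle',[461,211.5,58,161.1,0,0]),(9,'grey_tote',[461,211.5,.5,-18.9,0,0])]:
    for n in ["side"]:
        P=np.load(f"pics/{t}_{n}_{k}.npy");P=P[(abs(P[:,0]-.46)<.15)&(abs(P[:,1]-.21)<.15)]
        if t[0]=='b':P=P[P[:,2]<.13]
        print(n,t,fit(P,p0),fit(P,p0,tilt=True))
E
python3 ov.py 9 .4615 .210 161.1 .058 .4615 .2105 -18.9
```

```text
side blue_handle 0.62 [273.7, 135.6, 381.0, 214.7] 4775 [0.059 0.097 0.16 ]
side grey_tote 0.76 [273.4, 184.0, 384.6, 236.4] 2007 [0.003 0.037 0.066]
side orange [302 142  15   7  33] [0.3775 0.284  0.1217] [0.368 0.206 0.118] [0.437 0.303 0.178]
side orange [277 149  24  11  47] [0.3524 0.215  0.1218] [0.342 0.191 0.118] [0.363 0.261 0.126]
side orange [337 195  47  26 191] [0.5602 0.1696 0.0636] [0.536 0.107 0.06 ] [0.587 0.241 0.068]
top blue_handle 0.94 [214.7, 225.0, 274.9, 326.4] 2934 [0.056 0.064 0.163]
top grey_tote 0.64 [385.1, 171.3, 423.6, 210.5] 552 [0.002 0.023 0.029]
top orange [224 224  47  18  73] [0.5693 0.181  0.0636] [0.548 0.126 0.058] [0.589 0.243 0.07 ]
top orange [228 319  11   9  59] [0.3484 0.2005 0.1216] [0.339 0.189 0.118] [0.357 0.213 0.128]
t 25.05 pos [0.4622 0.2118 0.3093] jaw yaw 161.12 toolx [ 0.001  0.    -1.   ] rotvec [0.02 0.04 0.06] | before turn shift mm [-90.7   0.5  -0.5] | after [-90.7   0.6  -0.5] q [ 0.27  0.28 -0.29  1.   -0.   -0.97] F [-6.1 -1.8 14.9] w 0.0162
side blue_handle (array([461.17, 209.92,  58.96, 161.44]), np.float64(0.99)) (array([ 4.6192e+02,  2.1004e+02,  5.9090e+01,  1.6143e+02, -6.6000e-01,
        2.8000e-01]), np.float64(1.0))
side grey_tote (array([459.08, 210.44,   0.7 , -18.84]), np.float64(0.86)) (array([458.59, 210.89,   2.15, -18.73,   0.66,   0.74]), np.float64(0.88))
```

View pics/ov_side9.png

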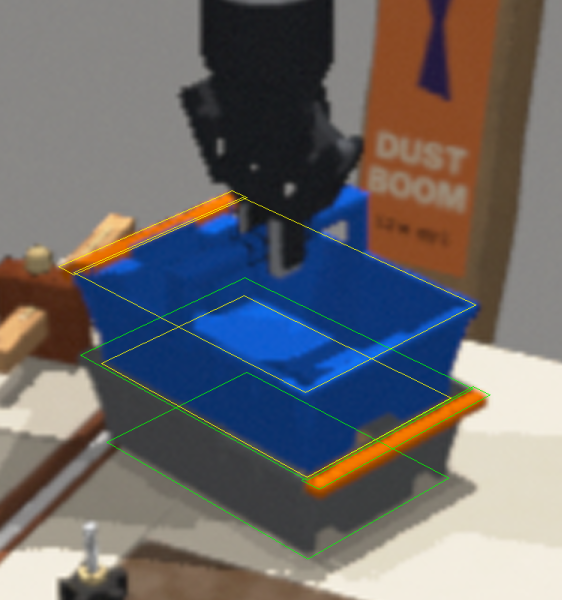

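Underside is inside the rim on the seats (blue outline 58 mm up matches) and level. Releasing and retreating.

Call:
{"op": "move_arm", "data": {"targets": [[[0, 0, 0, 0, 0, 0, 20], [0, 0, 0, 0, 0, 0, 28], [0, 0, 0, 0, 0, 0, 38], [0, 0, 0, 0, 0, 0, 45], [0, 0, 0, 0, 0, 0, 45], [0, 0, 0, 0, 0, 0, 45]]]}}

```text
t: 25.65
ee_pos: [0.4623, 0.2118, 0.3082]
tool_rot: [0.575, -0.411, 0.575, 0.411]
contact_force: [0.9, 0.4, 0.3]
grip_width: 0.0451
```

Call:
{"op": "move_arm", "data": {"targets": [[[0, 0, 0, -4, 0, 0, 45], [0, 0, 0, -10, 0, 0, 45], [0, 0, 0, -20, 0, 0, 45], [0, 0, 0, -30, 0, 0, 45], [0, 0, 0, -30, 0, 0, 45], [0, 0, 0, -30, 0, 0, 45], [0, 0, 0, -20, 0, 0, 45], [0, 0, 0, -5, 0, 0, 45], [0, 0, 0, 0, 0, 0, 45], [0, 0, 0, 0, 0, 0, 45]]]}}

```text
t: 26.65
ee_pos: [0.4622, 0.2118, 0.4565]
tool_rot: [0.575, -0.411, 0.576, 0.411]
contact_force: [-0.3, -0.6, -0.2]
grip_width: 0.0454
```

```bash
python3 an.py 10; python3 - <<'E'
from fit import *
for k,t,p0 in [(10,'blue_handle',[461,211.5,58,161.1,0,0]),(10,'grey_tote',[461,211.5,.5,-18.9,0,0])]:
    for n in ["side"]:
        P=np.load(f"pics/{t}_{n}_{k}.npy");P=P[(abs(P[:,0]-.46)<.15)&(abs(P[:,1]-.21)<.15)]
        if t[0]=='b':P=P[P[:,2]<.13]
        print(n,t,fit(P,p0),fit(P,p0,tilt=True))
for n in ["side","top"]:
    W=cloud(n,np.load(f"pics/{n}10.npy"))
    for t in ["glue_bottle","sanding_block","masking_tape","star_knob"]:
        for q in manip.regions_of(t,n)[:1]:
            P=W[q['mask']];P=P[~np.isnan(P).any(1)];T=P[P[:,2]>np.percentile(P[:,2],98)-.008]
            print(n,t,round(q['score'],2),np.round(q['extent']),T.mean(0).round(3))
E
python3 ov.py 10 .4615 .210 161.1 .058 .4615 .2105 -18.9
```

```text
side blue_handle 0.6 [272.3, 136.7, 380.5, 215.9] 5146 [0.059 0.098 0.161]
side grey_tote 0.76 [275.0, 183.4, 387.4, 237.0] 2065 [0.003 0.037 0.065]
side orange [302 142  16   7  34] [0.3779 0.2848 0.1223] [0.368 0.262 0.118] [0.385 0.313 0.125]
side orange [273 149  28  13  54] [0.35   0.2077 0.1224] [0.339 0.178 0.118] [0.367 0.255 0.126]
side orange [337 195  46  26 183] [0.56   0.1706 0.0632] [0.534 0.109 0.058] [0.586 0.24  0.067]
top blue_handle 0.77 [207.9, 225.1, 275.5, 328.4] 3956 [0.056 0.063 0.162]
top grey_tote 0.94 [224.7, 223.6, 278.5, 321.1] 301 [0.034 0.064 0.115]
top orange [224 224  47  18  70] [0.5693 0.1829 0.0641] [0.548 0.126 0.058] [0.589 0.242 0.069]
top orange [209 313  34  16 157] [0.353  0.2138 0.1219] [0.337 0.179 0.117] [0.371 0.257 0.127]
t 26.95 pos [0.4623 0.2118 0.4569] jaw yaw 161.12 toolx [-0.001 -0.    -1.   ] rotvec [ 0.02 -0.02 -0.03] | before turn shift mm [56.9  0.6 -0.5] | after [56.9  0.7 -0.5] q [ 0.27  0.22  0.04  1.39 -0.   -0.97] F [ 0.  -0.   0.2] w 0.0446
side blue_handle (array([461.41, 209.89,  58.82, 161.34]), np.float64(0.98)) (array([ 4.6241e+02,  2.0997e+02,  5.9320e+01,  1.6128e+02, -9.5000e-01,
        1.1000e-01]), np.float64(1.03))
side grey_tote (array([459.15, 210.65,   0.72, -19.  ]), np.float64(0.9)) (array([458.58, 210.98,   2.06, -18.86,   0.71,   0.64]), np.float64(0.89))
side glue_bottle 0.74 [415. 138. 440. 225.] [0.678 0.279 0.191]
side sanding_block 0.72 [234. 358. 300. 432.] [ 0.631 -0.327  0.034]
side masking_tape 0.66 [308. 335. 362. 388.] [ 0.693 -0.215  0.023]
side star_knob 0.85 [272. 233. 290. 256.] [0.441 0.024 0.048]
top glue_bottle 0.73 [192. 174. 228. 201.] [0.679 0.281 0.197]
top sanding_block 0.55 [422. 202. 468. 228.] [ 0.629 -0.321  0.035]
top masking_tape 0.71 [385. 173. 422. 209.] [ 0.693 -0.212  0.024]
```

View pics/ov_side10.png

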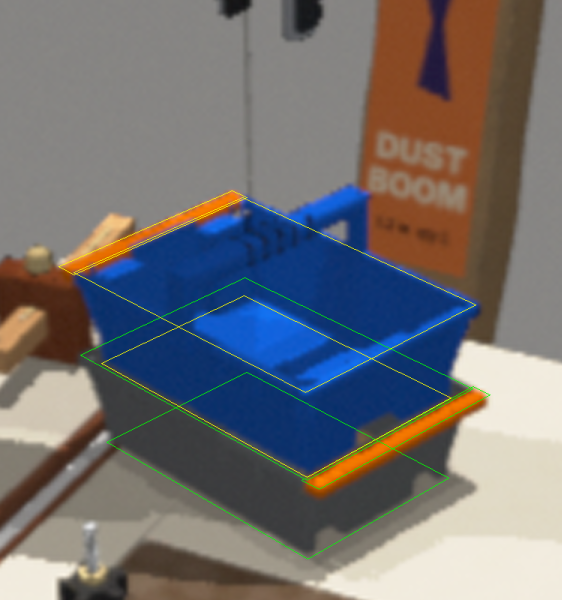

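View pics/side10.png

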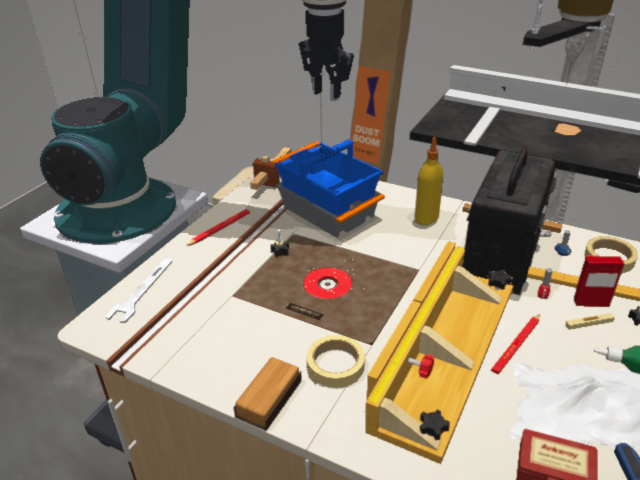

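```bash
python3 - <<'E'
from h import *
W=cloud("side",np.load("pics/side10.npy"))
L=(W-np.array([.4615,.21,0]))@Ro.from_euler('z',161.2,degrees=True).as_matrix()
# rim top heights at ends / inner floor slope, in blue frame
for nm,m in [('floor -x',(L[...,0]<-.02)&(L[...,0]>-.075)&(abs(L[...,1])<.05)&(abs(L[...,2]-.061)<.012)),('floor +x',(L[...,0]>.02)&(L[...,0]<.075)&(abs(L[...,1])<.05)&(abs(L[...,2]-.061)<.012)),
 ('rim -x',(abs(L[...,0]+.0985)<.003)&(abs(L[...,1])<.06)&(L[...,2]>.1)&(L[...,2]<.14)),('rim +x',(abs(L[...,0]-.105)<.005)&(abs(L[...,1])<.06)&(L[...,2]>.1)&(L[...,2]<.14))]:
    z=L[m][:,2];print(nm,len(z),np.percentile(z,[10,50,80,95]).round(4) if len(z) else '')
print(manip.sign_off())
E
```

```text
floor -x 16 [0.0604 0.0613 0.0631 0.0636]
floor +x 220 [0.0593 0.0612 0.0625 0.0634]
rim -x 197 [0.1081 0.1179 0.1219 0.1233]
rim +x 151 [0.1147 0.1211 0.1228 0.1238]
the job is handed in; nothing more can be done
None
```

The job is handed in, at about 27 s of the 72 s allowed. The offcut lies flat on the grey tote's floor. The blue tote is turned about 55° so its orange end is over the grey tote's plain end, and it stands on the seats.

**Last checks that agreed**
- **Offcut:** its top was at 35 mm before the blue tote went on, as expected for lying flat on the floor.
- **Blue tote height:** its underside is at about 58–59 mm, which is seat level. Its inner floor reads 61 mm in both halves and both end rims about 122 mm, so it is level.
- **Alignment:** the two totes are centred on each other to about 2 mm and opposite in direction to within 0.5°.
- **Forces:** the highest wrist force read was about 18 N, and the gripper ended clear of everything.
- **Bystanders:** the bottle, cork block and tape were found again within about 2–3 mm of their starting places.

**Checks that failed or disagreed**
- The full tilt fit gave about 1° for the blue tote, but it gave nearly the same while the tote hung level in the gripper. I took that as fit bias, since the floor and rim heights disagree with it.
- The top camera did not find the star knob in the final picture. The side camera did, within about 4 mm of where it started, and it looked unmoved.

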